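Tip a mallet head out of the routing jig

TASK

The mallet head in the routing jig has had its mortise cut. Swing the wooden turn button clear of it, press down on the head at the end away from the button so that it tips up in its close-fitting nest, then lift it out by the raised end and set it down flat on the floor of the wooden tray, in the free space beside the two finished heads. Set it down without dropping it, leave the finished heads where they are, and do not knock over the glue bottle or the pencil jar.

Things in the scene. Friction and masses are not known exactly. Their poses are not given: they have to be found in the camera images.
- jig: Routing jig, a fixed plywood block 130 mm wide (own x) x 270 long (own y) x 75 high, on a base board 156 x 296 x 6 mm. Origin: centre of its underside, straight below the head's centre; z up. Its top has a rectangular nest 63 mm wide, 1.5 mm beside the head on each side and at its -y end. The head lies 30 mm above the bench, its top 3 mm below the nest's rim.
- head: The mallet head to take out: a beech block 60 mm wide (own x) x 140 long (own y) x 42 thick (own z), a through mortise 20 x 36 mm in its middle, about 0.25 kg. Origin: centre of its underside. At the start its axes are those of the jig. Pressed at its +y end it rocks about 20 degrees (z axis towards jig +y), its -y end rises, and it stays tipped when let go.
- turn_button (a joint): Angle (rad) of the hardwood turn button, a flat bar 26 mm wide with round ends, from 75.5 to 87.5 mm above the bench, turning about a vertical bolt on the jig's -y end. 0: it points along jig +y, over the head's end. Turns either way (counter-clockwise from above positive) to 1.75; the head is free at 1.2 or more either way. Stays where left; 1 to 1.5 N at its end turns it.
- button_pivot (a point): Axis of the turn button at its upper face; on the jig at y = -103 mm, 87.5 mm above the bench. The bolt's head stands 9 mm higher.
- button_tip (a point): Far end of the turn button, 60 mm from its axis, at mid thickness; moves with it.
- press_point (a point): Point fixed to the jig: where to press, on the middle of the head's top as it lies flat, 14 mm from its +y end and 56 mm from its centre, 72 mm above the bench. As the head tips, this point of its top goes down by about 20 mm and at the same time 11 mm towards jig +y; a finger that presses straight down drags on it and may hold it halfway, so follow it.
- lift_point (a point): Point fixed to the jig, at the end that rises: jig y = -55 mm, 72 mm above the bench, 15 mm from the head's -y end. Once tipped, the head's top here is about 90 mm above the bench, so some 15 mm of its two long sides stands above the jig's rim (75 mm), to be gripped across its 60 mm width.
- tray: Wooden out-tray, fixed, 288 mm (own x) x 200 mm (own y), 26 mm high over its walls, which are 10 mm thick; its inner floor is 10 mm above the bench. Origin: centre of its underside. The two finished heads lie in its +x part, long sides along y; the -x part is free.
- tray_free (a point): Point fixed to the tray: middle of the free space, on the inner floor (tray x = -70 mm, y = 0). The free space is about 130 x 180 mm.
- finished_a: Finished mallet head, same as the other, lying flat in the middle of the tray. Origin: centre of its underside.
- finished_b: Finished mallet head, lying flat at the tray's +x side. Origin: centre of its underside.
- glue_bottle: White glue bottle, 62 mm across and 170 mm tall, standing at the back of the bench. Origin: centre of its underside.
- pencil_jar: Steel jar with pencils, 74 mm across, 95 mm tall (pencils to about 175 mm), standing at the back of the bench. Origin: centre of its underside.
- nest_ridge (a point): Point fixed to the jig on the nest's floor, 30 mm above the bench, at jig y = +4.5 mm, under the head: the ridge about which it rocks. To -y the floor is level; to +y it slopes down at 20 degrees, to an end wall that leans outward and leaves about 24 mm beside the head at the rim.
There are look-alikes about, which are no part of the job. Leave any red look-alike of the head alone.

How it is judged:
By the outcome, as a careful person would: the job done as asked, in the order asked, and still so for the second after the job is handed in, with the robot touching nothing.
It also fails if it takes over 61 s, if anything falls off the work surface, if the arm or the gripper's body presses on something with over 40 N, if the wrist force passes 120 N, or if a joint passes its speed limit or range.

ROBOT

A 6-joint arm with a two-finger parallel gripper is mounted at the origin on the work surface. World frame = base frame: x ahead of the robot, y to its left, z up, the work surface at z = 0. Lengths are in m, angles in rad, forces in N, time in s.
With the tool pointing down it reaches from about 0.3 to 0.875 m from the base axis. Payload 6.4 kg.
Tool frame: the origin (TCP) lies on the centre line of the jaws, within the pads' length; the fingertips stand 11 mm ahead of it and the grasp point (between the pads) lies 8 mm behind it; x points along the fingers, y is the direction in which the jaws open and shut, and the axes are right-handed (so a half turn about x gives the same grasp; the last joint's range is limited). The gripper opens to 85 mm and grips with 20 to 120 N. Pads are 22 mm wide; open, the fingers measure 114 mm over their backs; the gripper's body (76 mm by 85 mm) begins 54 mm behind the grasp point. The pads swing forward as they close: fully open they stand 13 mm farther back than shut.
Start: joints at [-1.537, 0.181, 1.607, -0, 1.354, -0.206], TCP at [0.137, -0.559, 0.242] pointing down, gripper open.
Joint ranges: [-2.99, 2.99], [-0.89, 2.07], [0.3, 2.58], [-1.14, 4.28], [0, 2.63], [-3.12, 3.12]. Speed limits (rad/s): [2.57, 2.57, 3.01, 3.14, 3.14, 3.14].

INTERFACE

Orientations are given as a unit quaternion [w, x, y, z].
In Python, from bench import ctrl, camera, hand_in gives the robot as it stands. The module is installed in compiled form; this text tells all that it offers.
- The arm moves only by the tool drive_tool, never from a script. Its argument "increments" is a list of rows, each a list of 7 numbers: the shift along the tool's x, y, z in m, then the turn, a rotation vector about the tool's x, y, z in degrees, then the gripper's target within -1 to 1 (fully open at 1, half-way at 0, shut at -1). In form: [[dx, dy, dz, rx, ry, rz, claw], ...]. A call has 1 to 10 rows; each row shifts and turns the commanded pose from where the row before left it, along the tool's axes as they then stand; what a row does not reach is not made up. A row lasts 1/8 s, in which the tool goes at most 62.5 mm and 10.7 degrees, less where a joint would pass 70% of its speed; a pose out of reach is approached as far as the arm can. A call is refused whole if a number of a shift passes 0.0625 or a number of a turn 10.7, either way. A call with a gripper value outside its range is refused whole. The fingers move at their own pace and stop on an object; the grip force is fixed at half the most. Time passes only in rows, so rows that do not move let the fingers close. It gives the time, the measured TCP pose, the force and the opening at its end, in the units of the state.
- ctrl.get_obs(): the state, without advancing time (a new reading comes with each control period).
- camera(name): name is "side" or "top" or "wrist"; returns a dict with "img" (420x560x3 uint8, red, green, blue), "depth" (420x560 float32, m along the optical axis (not along the pixel's ray), 0 where there is no reading), "fx", "fy", "cx", "cy" (pixels), "world_from_camera" (4x4, takes a point from camera to world coordinates); the wrist camera has in their place "hand_eye" (4x4, takes a point from camera to tool coordinates, whose origin is the TCP and whose axes are the tool frame's). Camera axes: x right, y down, z forward; pixel columns grow to the right and rows downward; lengths in m; the calibration is good to about 2 mm. A picture is of the moment at which its call begins: read the wrist's pose just before it.
- hand_in(): hands the job in, once; it reports no verdict.
The state is a dict: "time_s": time; "q": joint angles; "dq": joint speeds; "joint_efforts": joint torques, N m; "eef_pos": TCP position; "eef_rot": TCP orientation; "wrist_force": force on the tool from outside, world axes, zero at the start; "torque": the same for the moment, N m; "opening": opening from 0.0 (shut) to 1.0 (fully open).
Only numpy, scipy, OpenCV 4.12 (cv2) and the standard library are available. Lean on these libraries where they do the work, as an engineer would, in place of code of your own. Each camera call takes 0.05 s, during which the arm holds its last target.

## Working session

There is one attempt and no reset: what is moved stays moved. The work goes in short steps, Python scripts to look and compute and a tool call to move; the robot and the scene stay as the last step left them, time stands still between calls to the robot, and variables do not carry over. Pictures are saved under pics/ and viewed, and the job is handed in when it is done.

Besides the shell and the picture viewer there is one more tool, called after ">>>" as name(argument=value, ...) on one line, values as JSON. drive_tool: Moves the arm, as the interface text tells. Its arguments: {"type":"object","properties":{"increments":{"type":"array","items":{"type":"array","items":{"type":"number"}}}},"required":["increments"]}

```bash
mkdir -p pics; ls
python3 - <<'E'
from bench import ctrl,camera
import cv2,numpy as np,pickle
o=ctrl.get_obs();print(o)
for n in ["top","side"]:
    c=camera(n);pickle.dump(c,open(f"{n}0.pkl","wb"));cv2.imwrite(f"pics/{n}0.png",c["img"][:,:,::-1])
    print(n,c["fx"],c["cx"],c["cy"],c["world_from_camera"].round(3).tolist())
E
```

```text
pics
{'time_s': 0.0, 'q': array([-1.53730353e+00,  1.81523309e-01,  1.60801864e+00,  6.02864631e-06,
        1.35382759e+00, -2.06302301e-01]), 'dq': array([-0.00073863,  0.00010433,  0.00038277,  0.00071479,  0.00094628,
        0.00138433]), 'joint_efforts': array([ 3.09126581e-04, -4.44875801e+01, -3.51331866e+01, -3.00874472e-04,
        9.26198554e-03,  4.43419850e-06]), 'eef_pos': array([ 0.13656342, -0.55798592,  0.24138898]), 'eef_rot': array([ 0.0839512 ,  0.70208645,  0.0852026 , -0.70197388]), 'wrist_force': array([0.19230452, 1.46984885, 0.51605739]), 'torque': array([ 0.00375681,  0.06705542, -0.03120661]), 'opening': 0.9995351871121584}
top 394.87074991807765 289.91200473804207 211.29383764057033 [[-0.012, -0.997, 0.074, 0.444], [-1.0, 0.011, -0.01, -0.009], [0.009, -0.075, -0.997, 1.023], [0.0, 0.0, 0.0, 1.0]]
side 434.7432590900897 274.28321941095635 201.17405017837683 [[0.983, -0.141, 0.114, 0.413], [-0.181, -0.74, 0.647, -0.645], [-0.007, -0.657, -0.754, 0.821], [0.0, 0.0, 0.0, 1.0]]
```

View pics/top0.png

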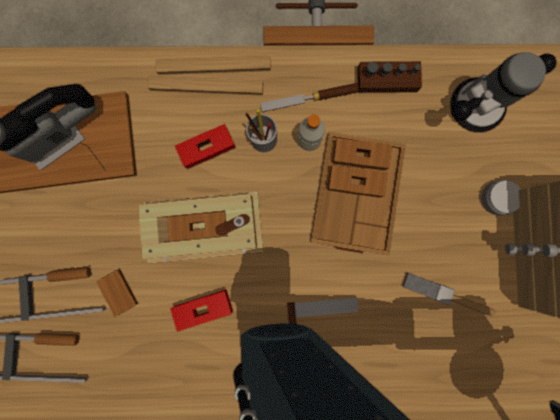

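View pics/side0.png

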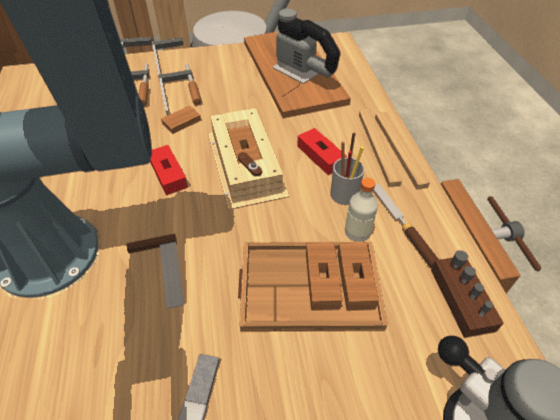

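```bash
cat > h.py <<'E'
import numpy as np,cv2,pickle
def pts(c,T=None):
    T=c["world_from_camera"] if T is None else T
    d=c["depth"];v,u=np.mgrid[:d.shape[0],:d.shape[1]]
    p=np.stack([(u-c["cx"])/c["fx"]*d,(v-c["cy"])/c["fy"]*d,d],-1)
    return p@T[:3,:3].T+T[:3,3]
def at_z(c,u,v,z,T=None):
    T=c["world_from_camera"] if T is None else T
    r=T[:3,:3]@np.array([(u-c["cx"])/c["fx"],(v-c["cy"])/c["fy"],1.]);return T[:3,3]+r*(z-T[2,3])/r[2]
def proj(c,P,T=None):
    T=c["world_from_camera"] if T is None else T
    q=(np.atleast_2d(P)-T[:3,3])@T[:3,:3];return np.c_[q[:,0]/q[:,2]*c["fx"]+c["cx"],q[:,1]/q[:,2]*c["fy"]+c["cy"]]
E
python3 - <<'E'
from h import *
c=pickle.load(open("top0.pkl","rb"))
def crop(a,b,x,y,n,s):
    cv2.imwrite(n,cv2.resize(c["img"][b:y,a:x,::-1],None,fx=s,fy=s,interpolation=cv2.INTER_CUBIC))
crop(130,185,270,270,"pics/cj.png",5.5)
crop(305,120,415,260,"pics/ct.png",4.2)
P=pts(c);bad=c["depth"]==0
for nm,(a,b,x,y) in dict(jig=(130,185,270,270),tray=(305,120,415,260)).items():
    z=P[b:y,a:x,2].copy()
    print(nm,np.histogram(z,bins=np.arange(-.01,.12,.005)))
def rect(a,b,x,y,lo,hi):
    m=np.zeros(c["depth"].shape,bool);m[b:y,a:x]=True
    m&=(P[...,2]>lo)&(P[...,2]<hi);q=P[m][:,:2]
    n,lab,st,_=cv2.connectedComponentsWithStats(m.astype(np.uint8));k=1+np.argmax(st[1:,4]);q=P[lab==k][:,:2]
    return cv2.minAreaRect((q*1000).astype(np.float32)),np.median(P[lab==k][:,2])
print(rect(130,185,270,270,.068,.1)); print(rect(305,120,415,260,.015,.06)); print(rect(325,135,400,167,.045,.06),rect(325,160,400,200,.045,.06))
E
```

```text
jig (array([   3, 1979, 2838,  799,   34,    7,   13,   49,   42,   29,   52,
         53,   64,   70,   65,  195, 2781, 2376,   32,  286,   65,   14,
          0,    0,    0]), array([-0.01 , -0.005,  0.   ,  0.005,  0.01 ,  0.015,  0.02 ,  0.025,
        0.03 ,  0.035,  0.04 ,  0.045,  0.05 ,  0.055,  0.06 ,  0.065,
        0.07 ,  0.075,  0.08 ,  0.085,  0.09 ,  0.095,  0.1  ,  0.105,
        0.11 ,  0.115]))
tray (array([   7, 2306, 3574, 1720, 2701,  200,  438, 1174,   97,   73,   72,
        265, 2094,  172,    5,    6,    8,   13,    6,    9,    9,   11,
         13,   37,   48]), array([-0.01 , -0.005,  0.   ,  0.005,  0.01 ,  0.015,  0.02 ,  0.025,
        0.03 ,  0.035,  0.04 ,  0.045,  0.05 ,  0.055,  0.06 ,  0.065,
        0.07 ,  0.075,  0.08 ,  0.085,  0.09 ,  0.095,  0.1  ,  0.105,
        0.11 ,  0.115]))
(((482.7181701660156, 207.49732971191406), (130.3084259033203, 271.0013732910156), 5.013672351837158), np.float64(0.07492016601181906))
(((561.606689453125, -192.57888793945312), (200.69317626953125, 295.0521545410156), 79.82304382324219), np.float64(0.04997297144203561))
(((661.7445068359375, -201.6009979248047), (140.14651489257812, 61.46171951293945), 81.63676452636719), np.float64(0.052385301059837075)) (((592.017578125, -187.83270263671875), (140.0533447265625, 60.91543960571289), 81.7335433959961), np.float64(0.05233004891652038))
```

View pics/cj.png

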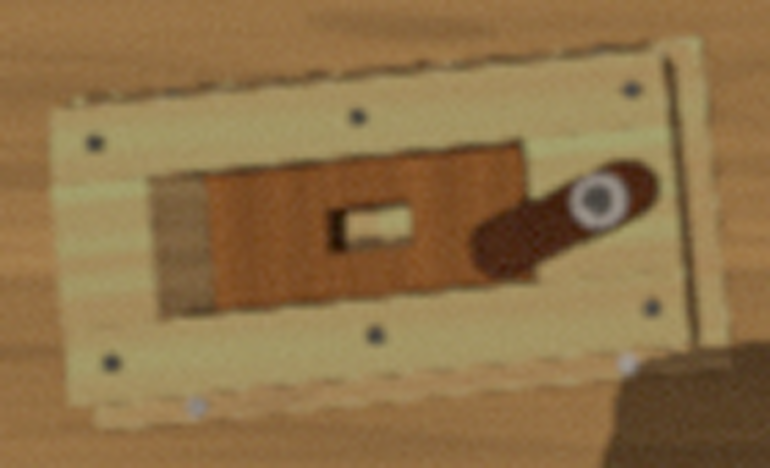

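View pics/ct.png

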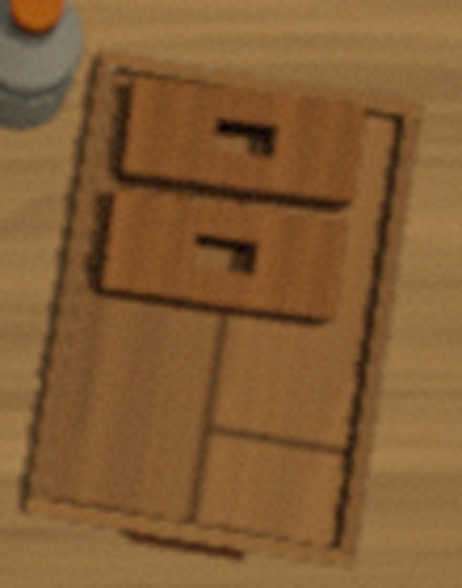

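```bash
cat >> h.py <<'E'
from scipy.spatial.transform import Rotation as R
def rot(q): return R.from_quat([q[1],q[2],q[3],q[0]])
E
python3 - <<'E'
from h import *
c=pickle.load(open("top0.pkl","rb"))
k=[(100,55),(418,105),(352,560),(25,510)]
w=np.array([at_z(c,305+u/4.2,120+v/4.2,.026)[:2] for u,v in k]);print(w,w.mean(0))
r=cv2.minAreaRect((w*1000).astype(np.float32));print(r)
P=pts(c);m=np.zeros(P.shape[:2],bool);m[120:260,305:415]=1;m&=(P[...,2]>.02)&(P[...,2]<.03)
# floor check in free area
print(at_z(c,130+600/5.5,185+200/5.5,.0965),at_z(c,130+490/5.5,185+250/5.5,.0875))
print(rot([ 0.0839512 ,  0.70208645,  0.0852026 , -0.70197388]).as_matrix().round(3))
for n,(u,v) in dict(bottle=(313,121),jar=(258,118)).items(): print(n,at_z(c,u,v,.15))
E
```

```text
[[ 0.71939885 -0.1214783 ]
 [ 0.68642434 -0.31581167]
 [ 0.40978204 -0.26680701]
 [ 0.44201508 -0.07109006]] [ 0.56440508 -0.19379676]
((564.2196655273438, -193.45086669921875), (198.3389434814453, 283.34820556640625), 79.95477294921875)
[0.49112406 0.10127212 0.0965    ] [0.47060876 0.1496109  0.0875    ]
[[-0.     0.238 -0.971]
 [ 0.002 -0.971 -0.238]
 [-1.    -0.002 -0.   ]]
bottle [ 0.71331413 -0.07225991  0.15      ]
jar [0.72133437 0.05177817 0.15      ]
```

Candidates in the top view: red look-alikes at (205,145) and (201,310), finished heads at (360,152) and (357,180), a wood offcut at (116,292), and the brown head in the jig's nest at (200,226). I choose the last. The crop shows it in the nest with its mortise and the dark button over its right (jig -y) end. The button points about 20° off jig +y, to the robot's side. The tray crop shows the free space below the two heads.

```bash
cat >> h.py <<'E'
JC=np.array([.4827,.2075,0.]);JA=5.0
def J(p,c=None,a=None): return (JC if c is None else c)+R.from_euler('z',JA if a is None else a,degrees=True).apply(p)
def tool(yaw,tilt=0):
    # tool x down, y along dir yaw; tilt deg: body leans toward local +y (dir yaw+90)
    B=np.array([[0,1,0],[0,0,-1],[-1,0,0]],float)  # cols: x=(0,0,-1), y=(1,0,0), z=(0,-1,0)
    return R.from_euler('z',yaw,degrees=True)*R.from_euler('x',-tilt,degrees=True)*R.from_matrix(B)
def plan(p,r,wps,claw):
    """wps: list of (pos,R,nrows)"""
    out=[]
    for q,t,n in wps:
        for i in range(n):
            k=n-i
            d=r.inv().apply((q-p)/k);rv=np.degrees((r.inv()*t).as_rotvec()/k)
            row=[*np.round(d,4),*np.round(rv,1)];out.append([float(v) for v in row]+[claw])
            p=p+r.apply(row[:3]);r=r*R.from_rotvec(np.radians(row[3:]))
    for j,o in enumerate(out):
        print(o,'<-- ' if max(map(abs,o[:3]))>.0625 or np.linalg.norm(o[3:6])>10.7 else '')
    print("end",p.round(4))
    return p,r
def now():
    from bench import ctrl
    o=ctrl.get_obs();return o["eef_pos"],rot(o["eef_rot"])
E
python3 - <<'E'
from h import *
p,r=now()
print(tool(5).as_matrix().round(2), J([20,-50,0]*np.array([.001]*3)))
T=tool(5)
v=J(np.array([.02,-.05,.25]))
h=lambda yaw:tool(yaw)
print(np.degrees((r.inv()*T).as_rotvec()))
plan(p,r,[(np.array([.40,-.33,.26]),tool(-45),8),(np.array([.47,0,.26]),tool(-15),7),(v,T,5)],-1)
E
```

```text
[[ 0.    1.    0.09]
 [ 0.    0.09 -1.  ]
 [-1.    0.    0.  ]] [0.50698168 0.15943338 0.        ]
[-8.12594436e+01 -7.73792489e-02  5.85041622e-02]
[-0.0023, -0.0199, -0.0388, -3.9, -0.0, 0.0, -1] 
[-0.0023, -0.0172, -0.04, -3.9, -0.0, 0.0, -1] 
[-0.0023, -0.0144, -0.0411, -3.9, -0.0, 0.0, -1] 
[-0.0023, -0.0116, -0.042, -3.9, -0.0, 0.0, -1] 
[-0.0022, -0.0087, -0.0427, -3.9, -0.0, 0.0, -1] 
[-0.0023, -0.0058, -0.0431, -3.9, -0.0, 0.0, -1] 
[-0.0022, -0.0029, -0.0435, -3.9, -0.0, 0.0, -1] 
[-0.0023, 0.0001, -0.0435, -4.0, -0.1, 0.1, -1] 
[-0.0, -0.0262, -0.0404, -4.3, 0.0, -0.0, -1] 
[-0.0, -0.0231, -0.0423, -4.3, 0.0, -0.0, -1] 
[-0.0001, -0.0199, -0.0439, -4.3, 0.0, -0.0, -1] 
[-0.0, -0.0166, -0.0453, -4.3, 0.0, -0.0, -1] 
[-0.0001, -0.0131, -0.0464, -4.3, 0.0, -0.0, -1] 
[-0.0, -0.0096, -0.0472, -4.2, 0.0, -0.0, -1] 
[-0.0001, -0.0061, -0.0478, -4.3, 0.1, -0.0, -1] 
[0.002, -0.0011, -0.0327, -4.0, -0.0, -0.0, -1] 
[0.002, 0.0012, -0.0327, -4.0, -0.0, -0.0, -1] 
[0.0021, 0.0035, -0.0325, -4.0, -0.0, -0.0, -1] 
[0.002, 0.0057, -0.0322, -4.0, -0.0, -0.0, -1] 
[0.0021, 0.008, -0.0318, -4.0, -0.0, -0.0, -1] 
end [0.507  0.1594 0.25  ]
```

>>> drive_tool(increments=[[-0.002,-0.02,-0.039,-3.9,0,0,-1],[-0.002,-0.017,-0.04,-3.9,0,0,-1],[-0.002,-0.014,-0.041,-3.9,0,0,-1],[-0.002,-0.012,-0.042,-3.9,0,0,-1],[-0.002,-0.009,-0.043,-3.9,0,0,-1],[-0.002,-0.006,-0.043,-3.9,0,0,-1],[-0.002,-0.003,-0.0435,-3.9,0,0,-1],[-0.002,0,-0.0435,-4,0,0,-1],[0,-0.026,-0.04,-4.3,0,0,-1],[0,-0.023,-0.042,-4.3,0,0,-1]])

```text
time_s: 1.35
eef_pos: [0.4198, -0.2347, 0.2578]
eef_rot: [-0.319, -0.631, -0.32, 0.631]
wrist_force: [0.2, -0.1, 0.6]
opening: 0.002
```

>>> drive_tool(increments=[[0,-0.02,-0.044,-4.3,0,0,-1],[0,-0.017,-0.045,-4.3,0,0,-1],[0,-0.013,-0.046,-4.3,0,0,-1],[0,-0.01,-0.047,-4.2,0,0,-1],[0,-0.006,-0.048,-4.3,0,0,-1],[0.002,-0.001,-0.033,-4,0,0,-1],[0.002,0.001,-0.033,-4,0,0,-1],[0.002,0.0035,-0.0325,-4,0,0,-1],[0.002,0.006,-0.032,-4,0,0,-1],[0.002,0.008,-0.032,-4,0,0,-1]])

```text
time_s: 2.6
eef_pos: [0.5059, 0.1603, 0.2478]
eef_rot: [0.522, 0.477, 0.522, -0.477]
wrist_force: [0.6, 0.2, 0.4]
opening: 0.001
```

Run:
```python
from h import *
from bench import ctrl,camera
o=ctrl.get_obs();print(o["time_s"],o["eef_pos"],rot(o["eef_rot"]).as_matrix().round(3).tolist(),o["wrist_force"],o["opening"])
c=camera("wrist");c["o"]=o;pickle.dump(c,open("w1.pkl","wb"));cv2.imwrite("pics/w1.png",c["img"][:,:,::-1])
print(c["hand_eye"].round(3).tolist())
```

```text
2.6 [0.50591397 0.16029405 0.2478045 ] [[-0.001, 0.996, 0.09], [-0.0, 0.09, -0.996], [-1.0, -0.001, 0.0]] [0.59472075 0.24229199 0.4096887 ] 0.001022149941612106
[[0.0, -0.323, 0.946, -0.131], [1.0, 0.001, 0.0, 0.0], [-0.001, 0.946, 0.323, -0.084], [0.0, 0.0, 0.0, 1.0]]
```

View pics/w1.png

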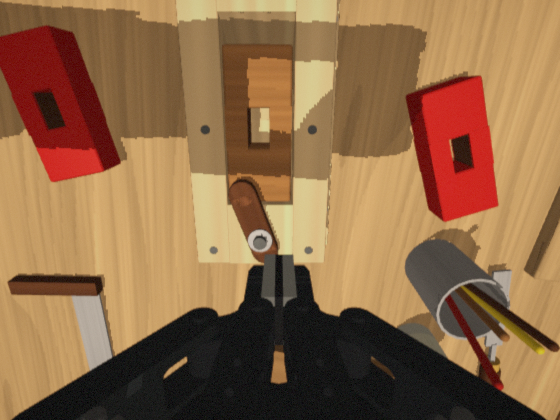

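The wrist view shows the head in the nest, corners about (222,45), (292,45), (291,205) and (226,203). The bolt is at (259,241), the button tip near (240,185), and the red look-alikes stand outside the jig. I'll refine the jig pose from this view.

Run:
```python
from h import *
c=pickle.load(open("w1.pkl","rb"));o=c["o"]
T=np.eye(4);T[:3,:3]=rot(o["eef_rot"]).as_matrix();T[:3,3]=o["eef_pos"];T=T@c["hand_eye"]
P=pts(c,T)
m=(P[...,2]>.07)&(P[...,2]<.08);m[:,340:]=0;m[:,:170]=0;m[255:]=0
q=P[m];print(np.median(q[:,2]))
for nm,(u,v),z in [("headTL",(222,45),.072),("TR",(292,45),.072),("BR",(291,205),.072),("BL",(229,204),.072),("bolt",(259,241),.0965),("tip",(240,184),.0875)]:
    w=at_z(c,u,v,z,T);print(nm,w.round(4),"jig",(R.from_euler('z',-5,degrees=True).apply(w-JC)*1000).round(1))
# block edges left/right by z step at rows
for v in (20,60,100,140,180,220):
    row=P[v,:,2];u=np.where((row>.07)&(row<.08))[0];u=u[(u>150)&(u<360)]
    print(v,[(R.from_euler('z',-5,degrees=True).apply(P[v,x]-JC)*1000).round(1) for x in (u[0],u[-1])])
b=(P[...,2]>.082)&(P[...,2]<.0905);b[:, :200]=0;b[:,300:]=0;b[260:]=0;b[:170]=0
q=R.from_euler('z',-5,degrees=True).apply(P[b]-JC)*1000;print(len(q),cv2.minAreaRect(q[:,:2].astype(np.float32)),np.median(q[:,2]))
img=c["img"][:,:,::-1].copy()
for x,y,z in [(-30,-70,72),(30,-70,72),(30,70,72),(-30,70,72),(-65,-135,75),(65,-135,75),(0,-103,96.5)]:
    u,v=proj(c,J(np.array([x,y,z])*.001),T)[0];cv2.circle(img,(int(round(u)),int(round(v))),2,(255,0,255),-1)
cv2.imwrite("pics/w1b.png",cv2.resize(img[0:280,160:360],None,fx=2.1,fy=2.1))
```

```text
0.07379074225123755
headTL [0.4482 0.274  0.072 ] jig [-28.6  69.3  72. ]
TR [0.5065 0.2793 0.072 ] jig [30.  69.5 72. ]
BR [0.5203 0.1382 0.072 ] jig [ 31.4 -72.3  72. ]
BL [0.4601 0.1338 0.072 ] jig [-28.9 -71.5  72. ]
bolt [0.4926 0.1087 0.0965] jig [  1.2 -99.3  96.5]
tip [0.4711 0.1594 0.0875] jig [-15.7 -46.9  87.5]
20 [array([-63.8,  87.3,  74.6]), array([65.5, 88. , 73.6])]
60 [array([-63.1,  57.4,  75. ]), array([65.9, 58.1, 71.6])]
100 [array([-63.8,  25.2,  73.6]), array([65.8, 25.7, 72.9])]
140 [array([-62.9,  -9.3,  75. ]), array([65.6, -8.9, 74.7])]
180 [array([-63.8, -47.4,  72.5]), array([ 65.9, -46.6,  73.5])]
220 [array([-62.7, -87.4,  74.4]), array([ 66.3, -88. ,  71.6])]
1956 ((-5.450124740600586, -83.58003234863281), (26.3157901763916, 82.26029968261719), 19.65414810180664) 86.6062194403444
```

View pics/w1b.png

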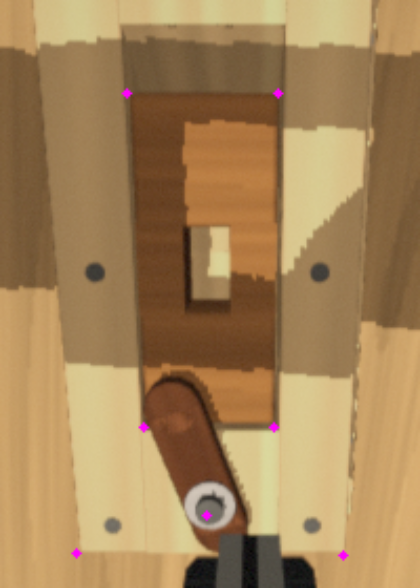

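```bash
sed -i 's/JC=np.array.*;JA/JC=np.array([.4835,.2075,0.]);JA/' h.py
python3 - <<'E'
from h import *
p,r=now();T=tool(5)
m=lambda x,y,z:J(np.array([x,y,z])*.001)
plan(p,r,[(m(23,-50,130),T,4),(m(23,-50,91),T,4)],-1)
E
```

```text
[0.0294, 0.0011, 0.0011, 0.1, -0.0, 0.0, -1] 
[0.0294, 0.0011, 0.0011, 0.1, -0.0, 0.0, -1] 
[0.0294, 0.0011, 0.0011, 0.1, -0.1, 0.0, -1] 
[0.0294, 0.001, 0.001, 0.1, -0.0, 0.0, -1] 
[0.0097, 0.0, 0.0, 0.0, -0.0, 0.0, -1] 
[0.0098, 0.0, 0.0, 0.0, -0.0, 0.0, -1] 
[0.0097, 0.0, 0.0, 0.0, -0.0, 0.0, -1] 
[0.0098, 0.0, 0.0, 0.0, -0.0, 0.0, -1] 
end [0.5107 0.1597 0.091 ]
```

>>> drive_tool(increments=[[0.0295,0.001,0.001,0.1,0,0,-1],[0.0295,0.001,0.001,0.1,0,0,-1],[0.0295,0.001,0.001,0.1,0,0,-1],[0.0295,0.001,0.001,0.1,0,0,-1],[0.01,0,0,0,0,0,-1],[0.01,0,0,0,0,0,-1],[0.005,0,0,0,0,0,-1]])

```text
time_s: 3.52
eef_pos: [0.5107, 0.1556, 0.1055]
eef_rot: [0.52, 0.48, 0.52, -0.479]
wrist_force: [0.6, 0.3, 0.6]
opening: 0.002
```

Run:
```python
from h import *
from bench import ctrl,camera
o=ctrl.get_obs();print(o["time_s"],o["eef_pos"],o["wrist_force"])
c=camera("side");cv2.imwrite("pics/s1.png",cv2.resize(c["img"][80:230,170:320,::-1],None,fx=4,fy=4,interpolation=cv2.INTER_CUBIC))
p,r=o["eef_pos"],rot(o["eef_rot"])
q=p+r.apply([.011,0,0]);print(proj(c,q),((proj(c,q)-[170,80])*4))
```

```text
3.525 [0.51069899 0.15561704 0.10549556] [0.58683546 0.30238873 0.59430031]
[[256.87035509 149.04646384]] [[347.48142034 276.18585535]]
```

View pics/s1.png

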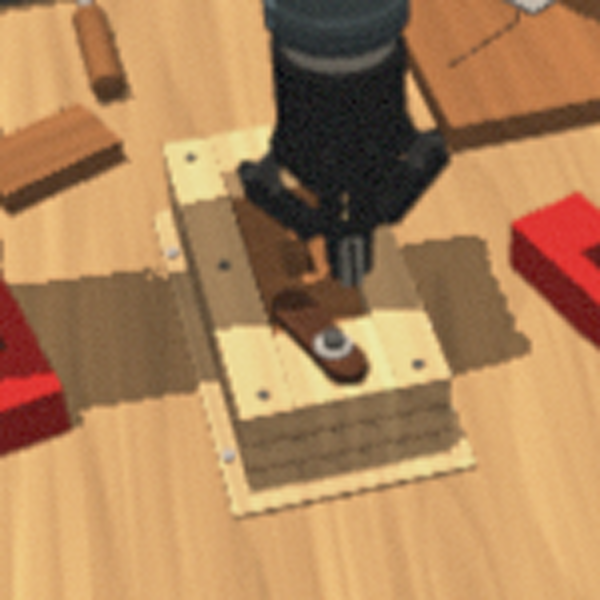

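Run:
```python
from h import *
p,r=now();T=tool(5);print(p)
m=lambda x,y,z:J(np.array([x,y,z])*.001)
plan(p,r,[(m(22,-53,90.5),T,3),(m(10,-52,90.5),T,2),(m(-2,-52,90.5),T,2),(m(-15,-55,90.5),T,2),(m(-28,-62,90.5),T,2),(m(-36,-70,90.5),T,2),(m(-40,-75,90.5),T,2)],-1)
```

```text
[0.5104189  0.15556039 0.10504039]
[0.0048, -0.0001, -0.0004, -0.1, 0.0, -0.0, -1] 
[0.0049, -0.0001, -0.0003, -0.1, 0.0, -0.0, -1] 
[0.0048, -0.0001, -0.0004, -0.2, 0.0, -0.0, -1] 
[0.0, -0.006, -0.0005, 0.0, 0.0, -0.0, -1] 
[0.0, -0.006, -0.0005, 0.0, 0.0, -0.0, -1] 
[0.0, -0.006, -0.0, 0.0, 0.0, -0.0, -1] 
[0.0, -0.006, -0.0, 0.0, 0.0, -0.0, -1] 
[0.0, -0.0065, 0.0015, 0.0, 0.0, -0.0, -1] 
[0.0, -0.0065, 0.0015, 0.0, 0.0, -0.0, -1] 
[0.0, -0.0065, 0.0035, 0.0, 0.0, -0.0, -1] 
[0.0, -0.0065, 0.0035, 0.0, 0.0, -0.0, -1] 
[0.0, -0.004, 0.004, 0.0, 0.0, -0.0, -1] 
[0.0, -0.004, 0.004, 0.0, 0.0, -0.0, -1] 
[0.0, -0.002, 0.0025, 0.0, 0.0, -0.0, -1] 
[0.0, -0.002, 0.0025, 0.0, 0.0, -0.0, -1] 
end [0.4502 0.1293 0.0905]
```

>>> drive_tool(increments=[[0.005,0,0,0,0,0,-1],[0.005,0,0,0,0,0,-1],[0.0045,0,-0.001,-0.3,0,0,-1],[0,0,0,0,0,0,-1]])

```text
time_s: 4.08
eef_pos: [0.51, 0.1566, 0.0904]
eef_rot: [0.521, 0.478, 0.521, -0.478]
wrist_force: [-0.3, -0.4, 0.1]
opening: 0.004
```

>>> drive_tool(increments=[[0,-0.006,-0.0005,0,0,0,-1],[0,-0.006,-0.0005,0,0,0,-1],[0,-0.006,0,0,0,0,-1],[0,-0.006,0,0,0,0,-1],[0,-0.0065,0.0015,0,0,0,-1],[0,-0.0065,0.0015,0,0,0,-1]])

```text
time_s: 4.82
eef_pos: [0.4739, 0.1512, 0.0913]
eef_rot: [0.522, 0.478, 0.521, -0.478]
wrist_force: [3.3, 0.1, 1.5]
opening: -0.001
```

Contact (3.3 N). I'll continue the arc.

>>> drive_tool(increments=[[0,-0.0065,0.0035,0,0,0,-1],[0,-0.0065,0.0035,0,0,0,-1],[0,-0.004,0.004,0,0,0,-1],[0,-0.004,0.004,0,0,0,-1],[0,-0.002,0.003,0,0,0,-1],[0,-0.002,0.003,0,0,0,-1],[0,0,0,0,0,0,-1]])

```text
time_s: 5.7
eef_pos: [0.4502, 0.128, 0.0907]
eef_rot: [0.521, 0.478, 0.521, -0.478]
wrist_force: [-0.5, 1.0, -0.1]
opening: -0.001
```

>>> drive_tool(increments=[[-0.005,0.001,-0.01,0,0,0,-1],[-0.03,0.01,-0.02,0,0,0,-1],[-0.04,0.01,-0.03,0,0,0,-1],[-0.02,0.015,-0.03,0,0,0,-1],[0,0,0,0,0,0,-1]])

```text
time_s: 6.32
eef_pos: [0.4802, 0.2235, 0.1882]
eef_rot: [0.523, 0.479, 0.521, -0.476]
wrist_force: [-0.1, -0.8, -0.7]
opening: -0.001
```

Run:
```python
from h import *
from bench import ctrl,camera
o=ctrl.get_obs();print(o["time_s"],o["eef_pos"],o["wrist_force"])
c=camera("side");cv2.imwrite("pics/s2.png",cv2.resize(c["img"][80:230,170:320,::-1],None,fx=4,fy=4,interpolation=cv2.INTER_CUBIC))
p,r=now();T=tool(5);print(p)
m=lambda x,y,z:J(np.array([x,y,z])*.001)
plan(p,r,[(m(0,58,120),T,5),(m(0,58,90),T,3)],-1)
```

```text
6.325 [0.48019284 0.22351529 0.18823616] [-0.14672479 -0.78593785 -0.74630934]
[0.47873805 0.22219561 0.18641637]
[0.0133, 0.0007, -0.0086, 0.0, 0.0, -0.0, -1] 
[0.0133, 0.0007, -0.0086, 0.0, 0.0, -0.0, -1] 
[0.0133, 0.0007, -0.0086, 0.0, 0.0, -0.0, -1] 
[0.0133, 0.0007, -0.0086, 0.0, 0.0, -0.0, -1] 
[0.0132, 0.0006, -0.0085, 0.1, 0.0, -0.1, -1] 
[0.01, 0.0, -0.0, -0.0, 0.0, 0.0, -1] 
[0.01, 0.0, -0.0, -0.0, 0.0, 0.0, -1] 
[0.01, 0.0001, -0.0, -0.0, 0.0, 0.0, -1] 
end [0.4785 0.2652 0.09  ]
```

View pics/s2.png

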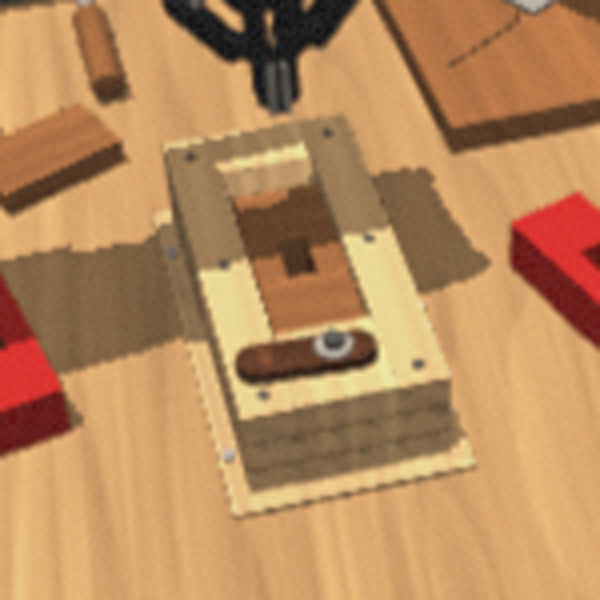

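The side view shows the button lying crosswise at (305,357), clear of the head's end, so it is at about 90°. Next I compute the press.

Run:
```python
from h import *
p,r=now();T=tool(5)
m=lambda x,y,z:J(np.array([x,y,z])*.001)
def w(a,extra):
    v=R.from_euler('x',-a,degrees=True).apply([0,58-4.5,42+11-extra]);return (m(0,4.5+v[1],30+v[2]),tool(5,a),1)
plan(p,r,[(m(0,58,120),T,5),(m(0,58,92),T,3),w(0,-2)]+[w(a,min(.5+a/10,2)) for a in np.arange(0,21.1,3)],-1)
```

```text
[0.0133, 0.0007, -0.0086, 0.0, 0.0, -0.0, -1] 
[0.0133, 0.0007, -0.0086, 0.0, 0.0, -0.0, -1] 
[0.0133, 0.0007, -0.0086, 0.0, 0.0, -0.0, -1] 
[0.0133, 0.0007, -0.0086, 0.0, 0.0, -0.0, -1] 
[0.0132, 0.0006, -0.0085, 0.1, 0.0, -0.1, -1] 
[0.0093, 0.0, -0.0, -0.0, 0.0, 0.0, -1] 
[0.0094, 0.0, -0.0, -0.0, 0.0, 0.0, -1] 
[0.0093, 0.0001, -0.0, -0.0, 0.0, 0.0, -1] 
[0.007, -0.0, -0.0, -0.0, 0.0, 0.0, -1] 
[0.0025, -0.0, -0.0, -0.0, 0.0, 0.0, -1] 
[0.0032, -0.0, -0.0027, -0.0, -3.0, 0.0, -1] 
[0.0032, -0.0, -0.0027, -0.0, -3.0, 0.0, -1] 
[0.0031, -0.0, -0.0026, -0.0, -3.0, 0.0, -1] 
[0.0032, -0.0, -0.0026, -0.0, -3.0, 0.0, -1] 
[0.0032, -0.0, -0.0026, -0.0, -3.0, 0.0, -1] 
[0.0028, -0.0, -0.0026, -0.0, -3.0, 0.0, -1] 
[0.0029, -0.0, -0.0026, -0.0, -3.0, 0.0, -1] 
end [0.4772 0.28   0.0584]
```

>>> drive_tool(increments=[[0.0133,0.0007,-0.0086,0,0,0,-1],[0.0133,0.0007,-0.0086,0,0,0,-1],[0.0133,0.0007,-0.0086,0,0,0,-1],[0.0133,0.0007,-0.0086,0,0,0,-1],[0.0132,0.0006,-0.0085,0,0,0,-1],[0.01,0,0,0,0,0,-1],[0.01,0,0,0,0,0,-1],[0.008,0,0,0,0,0,-1],[0,0,0,0,0,0,-1]])

```text
time_s: 7.5
eef_pos: [0.4779, 0.2638, 0.0907]
eef_rot: [0.521, 0.478, 0.521, -0.478]
wrist_force: [-0.5, -0.2, -0.2]
opening: -0.003
```

>>> drive_tool(increments=[[0.005,0,0,0,0,0,-1],[0.003,0,0,0,0,0,-1],[0.0032,0,-0.0027,0,-3,0,-1],[0.0032,0,-0.0027,0,-3,0,-1]])

```text
time_s: 8.0
eef_pos: [0.4782, 0.2692, 0.077]
eef_rot: [0.548, 0.452, 0.492, -0.503]
wrist_force: [0.2, 0.0, 0.2]
opening: -0.002
```

>>> drive_tool(increments=[[0.0031,0,-0.0026,0,-3,0,-1],[0.0032,0,-0.0026,0,-3,0,-1],[0.0032,0,-0.0026,0,-3,0,-1]])

```text
time_s: 8.38
eef_pos: [0.4775, 0.2757, 0.0663]
eef_rot: [0.585, 0.411, 0.448, -0.536]
wrist_force: [0.1, 0.5, 0.3]
opening: -0.005
```

>>> drive_tool(increments=[[0.0028,0,-0.0026,0,-3,0,-1],[0.0028,0,-0.0026,0,-2.5,0,-1],[0,0,0,0,0,0,-1]])

```text
time_s: 8.75
eef_pos: [0.4777, 0.2796, 0.0617]
eef_rot: [0.606, 0.385, 0.419, -0.555]
wrist_force: [-3.4, -1.8, 16.1]
opening: -0.001
```

Run:
```python
from h import *
from bench import ctrl,camera
p,r=now()
c=camera("wrist");cv2.imwrite("pics/w3.png",c["img"][:,:,::-1])
T=np.eye(4);T[:3,:3]=r.as_matrix();T[:3,3]=p;T=T@c["hand_eye"];P=pts(c,T)
q=R.from_euler('z',-JA,degrees=True).apply((P-JC).reshape(-1,3)).reshape(P.shape)*1000
for y in range(-75,60,8):
    m=(abs(q[...,1]-y)<2)&(q[...,0]>12)&(q[...,0]<26);print(y,m.sum(),np.median(q[m][:,2]).round(1) if m.sum() else '')
c=camera("side");cv2.imwrite("pics/s3.png",cv2.resize(c["img"][80:230,170:320,::-1],None,fx=4,fy=4,interpolation=cv2.INTER_CUBIC))
```

```text
-75 0 
-67 0 
-59 0 
-51 0 
-43 0 
-35 0 
-27 0 
-19 0 
-11 0 
-3 0 
5 0 
13 0 
21 0 
29 0 
37 0 
45 9 58.4
53 100 56.1
```

View pics/s3.png

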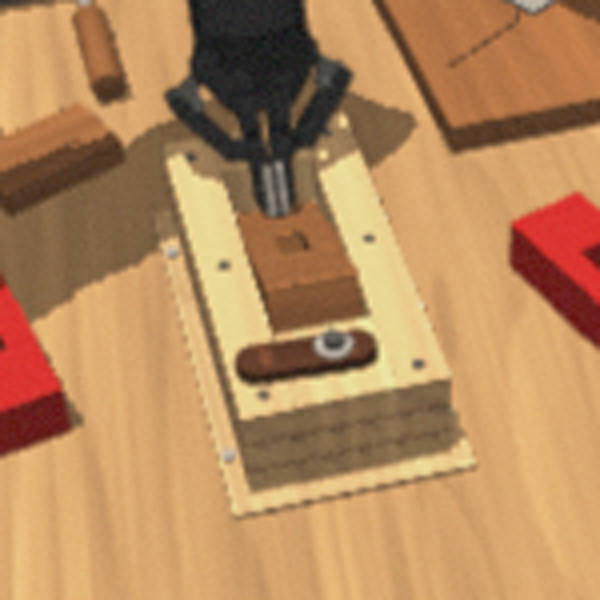

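Run:
```python
from h import *
p,r=now()
print(np.degrees((tool(5).inv()*r).as_rotvec()))
q=R.from_euler('z',-JA,degrees=True).apply(p-JC)*1000;print(q)
for a in (18.5,19,20): print(a,R.from_euler('x',a,degrees=True).apply(q-[0,4.5,30]))
from bench import ctrl
print(ctrl.get_obs()["wrist_force"])
```

```text
[  0.05647871 -20.54546762   0.07826853]
[ 0.45214824 72.17764871 61.75759729]
18.5 [ 0.45214824 54.1034817  51.59091381]
19 [ 0.45214824 53.65121167 52.06108534]
20 [ 0.45214824 52.73444911 52.98949893]
[-4.54850963 -0.35408518 14.80968679]
```

>>> drive_tool(increments=[[-0.03,0,0,0,0,0,-1],[-0.04,0,0,0,0,0,1],[-0.02,0,0.03,0,0,0,1],[0,0,0.04,0,0,0,1],[0,0,0,0,0,0,1],[0,0,0,0,0,0,1]])

```text
time_s: 9.6
eef_pos: [0.4798, 0.2452, 0.168]
eef_rot: [0.605, 0.386, 0.42, -0.555]
wrist_force: [0.2, 0.5, 0.2]
opening: 1.002
```

Run:
```python
from h import *
from bench import ctrl,camera
p,r=now()
c=camera("wrist");cv2.imwrite("pics/w4.png",c["img"][:,:,::-1])
T=np.eye(4);T[:3,:3]=r.as_matrix();T[:3,3]=p;T=T@c["hand_eye"];P=pts(c,T)
q=R.from_euler('z',-JA,degrees=True).apply((P-JC).reshape(-1,3)).reshape(P.shape)*1000
for y in range(-75,80,8):
    m=(abs(q[...,1]-y)<2)&(abs(abs(q[...,0])-20)<6);print(y,m.sum(),np.median(q[m][:,2]).round(1) if m.sum() else '')
c=camera("side");cv2.imwrite("pics/s4.png",cv2.resize(c["img"][80:230,170:320,::-1],None,fx=4,fy=4,interpolation=cv2.INTER_CUBIC))
p,r=now();print(p,R.from_euler('z',-JA,degrees=True).apply(p-JC)*1000,ctrl.get_obs()["opening"])
```

```text
-75 75 73.8
-67 0 
-59 0 
-51 0 
-43 138 91.0
-35 148 88.2
-27 161 85.3
-19 152 82.3
-11 160 79.4
-3 175 76.4
5 179 73.6
13 192 70.8
21 187 67.8
29 196 64.9
37 207 62.1
45 217 59.1
53 227 56.3
61 234 53.5
69 508 52.0
77 721 226.3
[0.47958866 0.24551414 0.16754126] [ -0.58330742  38.21038453 167.54126127] 1.004097521860938
```

View pics/w4.png

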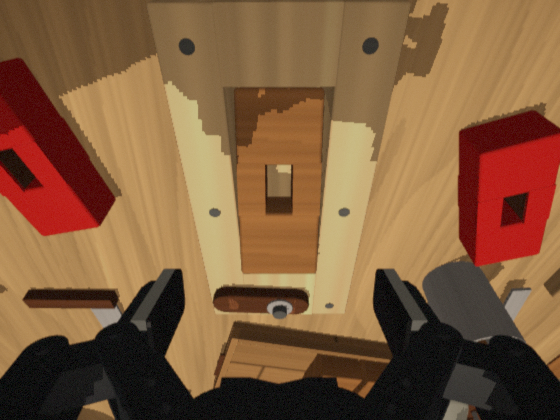

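View pics/s4.png

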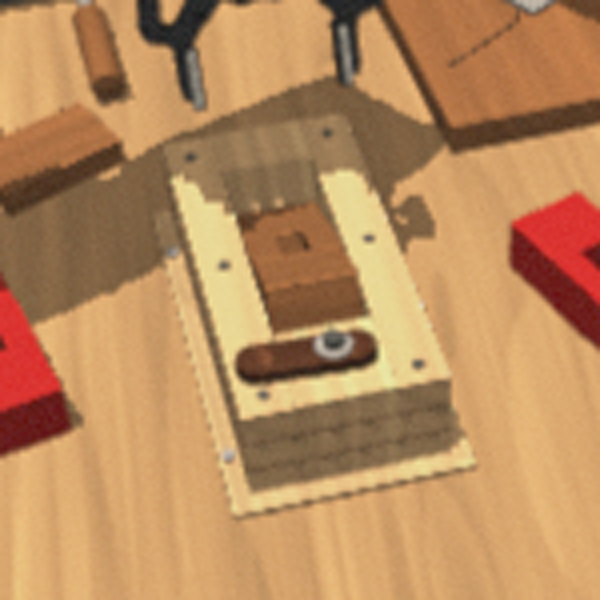

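The head is tipped 20° (top from about 91 mm at y = -43 down to 52 mm at y = +69), and it stayed put when let go. The shut tips measured 11 mm ahead of the TCP. Next is the grasp.

```bash
cat >> h.py <<'E'
def m(x,y,z):return J(np.array([x,y,z])*.001)
def hp(x,s,z,a=20):
    v=R.from_euler('x',-a,degrees=True).apply([0,s,z]);return m(x,4.5+v[1],30+v[2])
E
python3 - <<'E'
from h import *
p,r=now();T=tool(5,20)
plan(p,r,[(hp(0,-62,75),T,4),(hp(0,-62,50),T,3)],.5)
E
```

```text
[0.0165, 0.0002, 0.0115, -0.0, 0.1, 0.0, 0.5] 
[0.0165, 0.0002, 0.0115, -0.0, 0.1, 0.0, 0.5] 
[0.0165, 0.0001, 0.0116, -0.0, 0.1, 0.0, 0.5] 
[0.0166, 0.0002, 0.0116, -0.0, 0.2, 0.1, 0.5] 
[0.0083, -0.0, 0.0, -0.0, -0.0, -0.0, 0.5] 
[0.0083, -0.0, 0.0, -0.0, -0.0, -0.0, 0.5] 
[0.0084, -0.0001, 0.0, -0.0, -0.0, -0.0, 0.5] 
end [0.4867 0.171  0.0981]
```

>>> drive_tool(increments=[[0.0165,0,0.0115,0,0.1,0,0.5],[0.0165,0,0.0115,0,0.1,0,0.5],[0.0165,0.0005,0.0115,0,0.1,0,0.5],[0.0165,0.0005,0.0115,0,0.2,0,0.5],[0.008,0,0,0,0,0,0.5],[0,0,0,0,0,0,0.5]])

```text
time_s: 10.45
eef_pos: [0.4866, 0.176, 0.1142]
eef_rot: [0.603, 0.388, 0.423, -0.554]
wrist_force: [1.4, 0.3, 0.2]
opening: 0.747
```

Run:
```python
from h import *
from bench import ctrl,camera
p,r=now();print(p,ctrl.get_obs()["opening"])
c=camera("wrist");cv2.imwrite("pics/w5.png",c["img"][:,:,::-1])
c=camera("side");cv2.imwrite("pics/s5.png",cv2.resize(c["img"][80:230,170:320,::-1],None,fx=4,fy=4,interpolation=cv2.INTER_CUBIC))
p,r=now();print(p,R.from_euler('x',20,degrees=True).apply(R.from_euler('z',-JA,degrees=True).apply(p-JC)*1000-[0,4.5,30]),np.degrees((tool(5,20).inv()*r).as_rotvec()))
```

```text
[0.4865827  0.17604242 0.11416773] 0.746528166866786
[0.48714804 0.17683221 0.11507038] [  0.96128845 -62.33180672  67.84308168] [0.05481592 0.01323473 0.01213503]
```

View pics/w5.png

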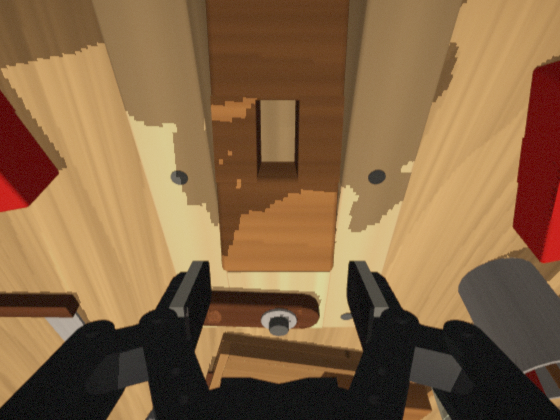

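View pics/s5.png

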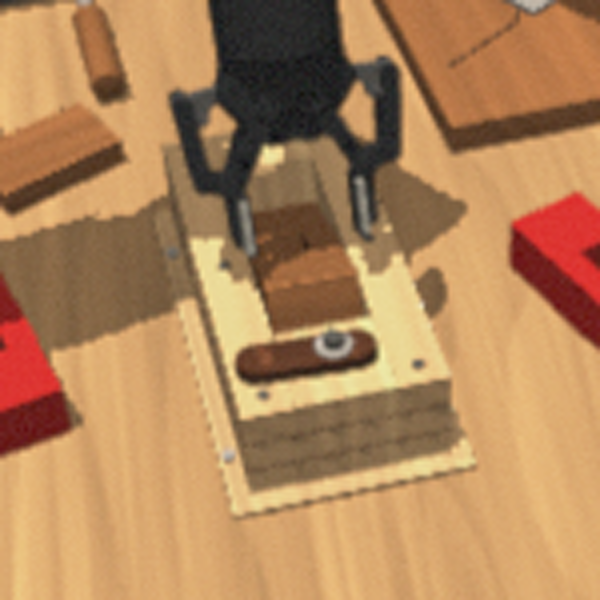

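The jaws straddle the head symmetrically (jaw gap columns 208–350, head 221–335), and the button at (265,312) is clear. I'll descend along the head's normal.

>>> drive_tool(increments=[[0.01,0,0,0,0,0,0.5],[0.01,0,0,0,0,0,0.5],[0.004,0,0,0,0,0,0.5],[0.002,0,0,0,0,0,0.5],[0,0,0,0,0,0,0.5]])

```text
time_s: 11.18
eef_pos: [0.4877, 0.1676, 0.0903]
eef_rot: [0.604, 0.388, 0.423, -0.554]
wrist_force: [0.1, 0.2, 1.2]
opening: 0.75
```

>>> drive_tool(increments=[[0.002,0,0,0,0,0,0.5],[0.002,0,0,0,0,0,0.5],[0,0,0,0,0,0,0.5]])

```text
time_s: 11.55
eef_pos: [0.4877, 0.1662, 0.0865]
eef_rot: [0.604, 0.388, 0.423, -0.554]
wrist_force: [0.1, 0.1, -0.1]
opening: 0.749
```

Run:
```python
from h import *
from bench import ctrl,camera
c=camera("side");cv2.imwrite("pics/s6.png",cv2.resize(c["img"][90:190,190:310,::-1],None,fx=6,fy=6,interpolation=cv2.INTER_CUBIC))
p,r=now();print(p,R.from_euler('x',20,degrees=True).apply(R.from_euler('z',-JA,degrees=True).apply(p-JC)*1000-[0,4.5,30]))
```

```text
[0.48773753 0.16625037 0.08660928] [  0.62626379 -62.5516525   37.47540293]
```

View pics/s6.png

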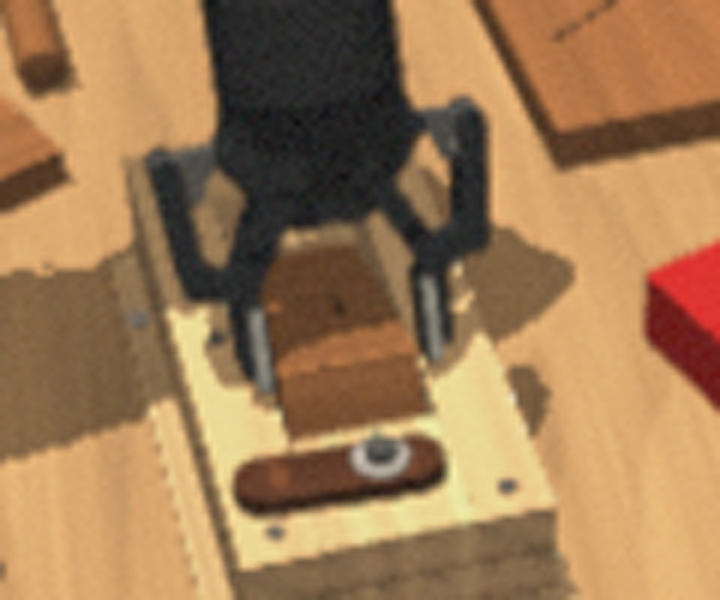

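No contact with the rim and the tips are beside the head's upper part. I'll close.

>>> drive_tool(increments=[[0,0,0,0,0,0,0.2],[0,0,0,0,0,0,0],[0,0,0,0,0,0,-1],[0,0,0,0,0,0,-1],[0,0,0,0,0,0,-1],[0,0,0,0,0,0,-1]])

```text
time_s: 12.35
eef_pos: [0.4878, 0.1661, 0.0868]
eef_rot: [0.604, 0.388, 0.423, -0.554]
wrist_force: [-2.5, -2.7, 4.9]
opening: 0.679
```

Run:
```python
from h import *
from bench import ctrl,camera
c=camera("side");cv2.imwrite("pics/s7.png",cv2.resize(c["img"][90:190,190:310,::-1],None,fx=6,fy=6,interpolation=cv2.INTER_CUBIC))
print(ctrl.get_obs()["opening"],ctrl.get_obs()["wrist_force"])
p,r=now();print(p,R.from_euler('x',20,degrees=True).apply(R.from_euler('z',-JA,degrees=True).apply(p-JC)*1000-[0,4.5,30]))
plan(p,r,[(p+[0,0,.03],r,5),(p+[0,0,.14],r,5)],-1)
```

```text
0.680029516261791 [-1.99450071 -2.24232883  5.24697587]
[0.48776793 0.1661076  0.08681315] [  0.64410244 -62.75752532  37.61741888]
[-0.0056, -0.0, 0.0021, 0.0, 0.0, 0.0, -1] 
[-0.0056, -0.0, 0.002, 0.0, 0.0, 0.0, -1] 
[-0.0057, -0.0, 0.0021, 0.0, 0.0, 0.0, -1] 
[-0.0056, -0.0, 0.002, 0.0, 0.0, 0.0, -1] 
[-0.0057, -0.0, 0.0021, 0.0, 0.0, 0.0, -1] 
[-0.0207, -0.0, 0.0075, 0.0, 0.0, 0.0, -1] 
[-0.0207, -0.0, 0.0075, 0.0, 0.0, 0.0, -1] 
[-0.0206, -0.0, 0.0075, 0.0, 0.0, 0.0, -1] 
[-0.0207, -0.0, 0.0076, 0.0, 0.0, 0.0, -1] 
[-0.0206, -0.0, 0.0075, 0.0, 0.0, 0.0, -1] 
end [0.4878 0.1661 0.2268]
```

View pics/s7.png

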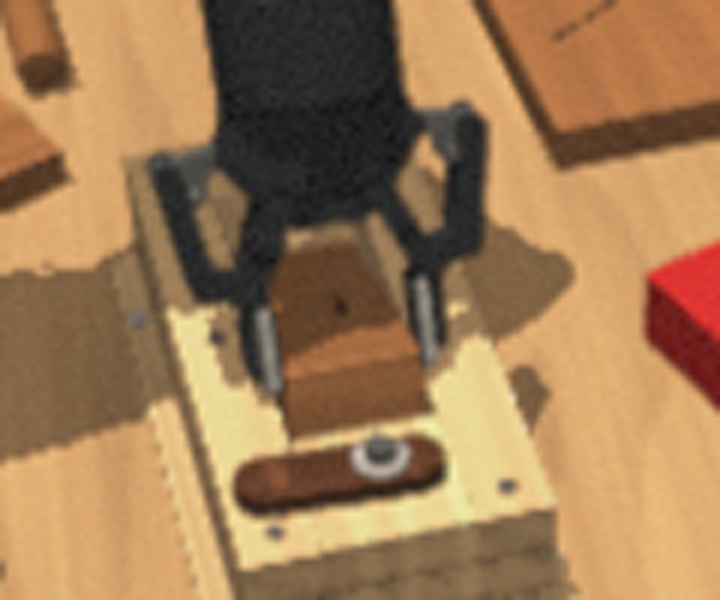

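>>> drive_tool(increments=[[-0.0055,0,0.002,0,0,0,-1],[-0.0055,0,0.002,0,0,0,-1],[-0.0055,0,0.002,0,0,0,-1],[-0.0055,0,0.002,0,0,0,-1],[0,0,0,0,0,0,-1]])

```text
time_s: 13.02
eef_pos: [0.4882, 0.1665, 0.1107]
eef_rot: [0.604, 0.388, 0.422, -0.553]
wrist_force: [-0.1, 0.3, -3.5]
opening: 0.684
```

Run:
```python
from h import *
from bench import ctrl,camera
c=camera("side");cv2.imwrite("pics/s8.png",cv2.resize(c["img"][80:180,190:310,::-1],None,fx=6,fy=6,interpolation=cv2.INTER_CUBIC))
print(ctrl.get_obs()["opening"],ctrl.get_obs()["wrist_force"])
p,r=now()
c=camera("wrist");cv2.imwrite("pics/w8.png",c["img"][:,:,::-1])
T=np.eye(4);T[:3,:3]=r.as_matrix();T[:3,3]=p;T=T@c["hand_eye"];P=pts(c,T)
q=R.from_euler('x',20,degrees=True).apply(R.from_euler('z',-JA,degrees=True).apply((P-p).reshape(-1,3))).reshape(P.shape)*1000
for y in range(0,130,12):
    mm=(abs(q[...,1]-y)<2)&(abs(abs(q[...,0])-20)<6)&(q[...,2]>-20)&(q[...,2]<40);print(y,mm.sum(),np.median(q[mm][:,2]).round(1) if mm.sum() else '')
```

```text
0.6796265108518563 [-0.3488787   0.18811283 -2.38824971]
0 425 2.7
12 445 2.6
24 496 2.5
36 536 2.6
48 580 2.4
60 638 2.4
72 703 2.3
84 783 2.3
96 825 2.2
108 916 2.2
120 0
```

View pics/s8.png

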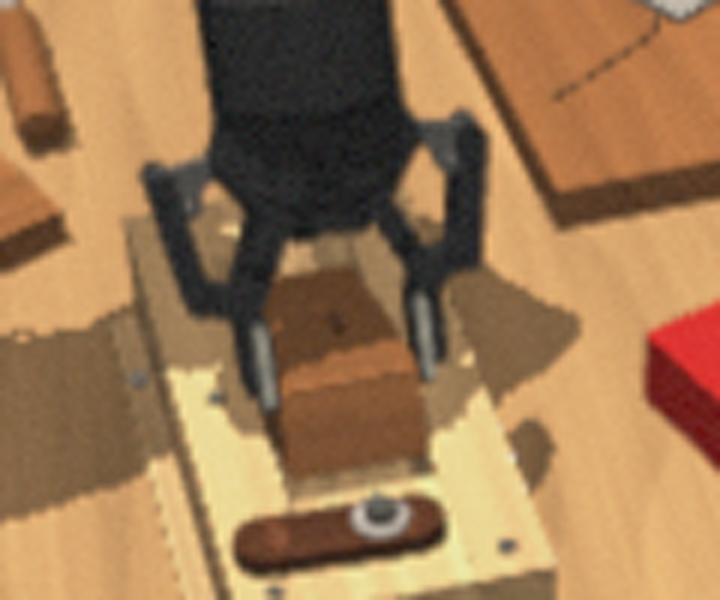

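Held: opening 0.68, about 2.4 N of weight, head still square to the tool and clear of the floor of the nest. Next I lift and carry.

Run:
```python
from h import *
p,r=now()
plan(p,r,[(p+[0,0,.12],r,6),(np.array([.49,-.02,.23]),tool(-2,10),7),(np.array([.486,-.239,.23]),tool(-8.5,0),8)],-1)
```

```text
[-0.0188, 0.0, 0.0068, 0.0, 0.0, 0.0, -1] 
[-0.0188, 0.0, 0.0068, 0.0, 0.0, 0.0, -1] 
[-0.0188, 0.0, 0.0069, 0.0, 0.0, 0.0, -1] 
[-0.0188, 0.0, 0.0068, 0.0, 0.0, 0.0, -1] 
[-0.0188, 0.0, 0.0069, 0.0, 0.0, 0.0, -1] 
[-0.0188, 0.0, 0.0068, 0.0, 0.0, 0.0, -1] 
[0.0091, -0.002, 0.0249, 1.0, 1.4, -0.3, -1] 
[0.0085, -0.0015, 0.0252, 1.0, 1.4, -0.3, -1] 
[0.0079, -0.001, 0.0254, 0.9, 1.4, -0.2, -1] 
[0.0072, -0.0006, 0.0256, 1.0, 1.4, -0.3, -1] 
[0.0066, -0.0001, 0.0258, 0.9, 1.5, -0.2, -1] 
[0.006, 0.0004, 0.026, 1.0, 1.4, -0.3, -1] 
[0.0053, 0.0009, 0.0261, 0.9, 1.5, -0.2, -1] 
[0.0047, 0.0004, 0.027, 0.8, 1.2, -0.1, -1] 
[0.0042, 0.0008, 0.027, 0.8, 1.3, -0.1, -1] 
[0.0036, 0.0012, 0.0271, 0.8, 1.2, -0.1, -1] 
[0.003, 0.0016, 0.0272, 0.8, 1.3, -0.1, -1] 
[0.0024, 0.002, 0.0272, 0.8, 1.2, -0.0, -1] 
[0.0018, 0.0024, 0.0272, 0.8, 1.3, -0.1, -1] 
[0.0011, 0.0028, 0.0272, 0.8, 1.2, -0.0, -1] 
[0.0006, 0.0031, 0.0272, 0.9, 1.3, -0.1, -1] 
end [ 0.486 -0.239  0.23 ]
```

>>> drive_tool(increments=[[-0.01,0,0.0035,0,0,0,-1],[-0.019,0,0.007,0,0,0,-1],[-0.019,0,0.007,0,0,0,-1],[-0.019,0,0.007,0,0,0,-1],[-0.019,0,0.007,0,0,0,-1],[-0.019,0,0.007,0,0,0,-1],[-0.009,0,0.003,0,0,0,-1]])

```text
time_s: 14.0
eef_pos: [0.4886, 0.1665, 0.2341]
eef_rot: [0.604, 0.389, 0.422, -0.553]
wrist_force: [-0.0, -0.2, -2.9]
opening: 0.682
```

>>> drive_tool(increments=[[0.005,-0.001,0.013,0.5,0.7,-0.1,-1],[0.009,-0.002,0.025,1,1.4,-0.3,-1],[0.0085,-0.0015,0.025,1,1.4,-0.3,-1],[0.008,-0.001,0.0255,0.9,1.4,-0.2,-1],[0.007,-0.0005,0.0255,1,1.4,-0.3,-1],[0.0065,0,0.026,0.9,1.5,-0.2,-1],[0.006,0.0005,0.026,1,1.4,-0.3,-1],[0.005,0.001,0.026,0.9,1.5,-0.2,-1]])

```text
time_s: 15.0
eef_pos: [0.488, -0.0356, 0.2284]
eef_rot: [-0.526, -0.468, -0.448, 0.551]
wrist_force: [1.0, 0.5, -2.9]
opening: 0.682
```

>>> drive_tool(increments=[[0.0045,0.0005,0.027,0.8,1.2,-0.1,-1],[0.004,0.001,0.027,0.8,1.3,-0.1,-1],[0.0035,0.001,0.027,0.8,1.2,-0.1,-1],[0.003,0.0015,0.027,0.8,1.3,-0.1,-1],[0.0025,0.002,0.027,0.8,1.2,0,-1],[0.002,0.0025,0.025,0.8,1.3,-0.1,-1],[0.001,0.003,0.02,0.8,1.2,0,-1],[0,0.003,0.015,0.9,0.6,0,-1],[0,0,0,0,0,0,-1]])

```text
time_s: 16.12
eef_pos: [0.4856, -0.2321, 0.2266]
eef_rot: [-0.458, -0.538, -0.459, 0.538]
wrist_force: [-0.9, 0.3, -2.8]
opening: 0.681
```

Run:
```python
from h import *
from bench import ctrl,camera
p,r=now()
c=camera("wrist");cv2.imwrite("pics/w9.png",c["img"][:,:,::-1])
p,r=now();o=ctrl.get_obs();print(p,o["opening"],o["wrist_force"],r.as_matrix().round(3).tolist())
T=np.eye(4);T[:3,:3]=r.as_matrix();T[:3,3]=p;T=T@c["hand_eye"];P=pts(c,T)
q=r.inv().apply((P-p).reshape(-1,3)).reshape(P.shape)*1000 # tool frame
for s in range(0,130,12):
    mm=(abs(-q[...,2]-s)<2)&(abs(abs(q[...,1])-20)<6)&(abs(q[...,0])<40);print(s,mm.sum(),np.median(q[mm][:,0]).round(1) if mm.sum() else '')
mm=(abs(q[...,0])<6)&(abs(q[...,1])<34)&(-q[...,2]>20);print(cv2.minAreaRect(q[mm][:,1:].astype(np.float32)),(-q[mm][:,2]).max())
c=camera("top");cv2.imwrite("pics/t9.png",c["img"][:,:,::-1])
plan(p,r,[(np.array([.486,-.239,.23]),tool(-8.5,0),3),(np.array([.486,-.239,.07]),tool(-8.5,0),8)],-1)
```

```text
[ 0.48568635 -0.23107639  0.22664705] 0.682987805426283 [ 0.38490025 -0.46856596 -3.9092387 ] [[-0.001, 0.987, -0.158], [0.001, -0.158, -0.987], [-1.0, -0.001, -0.001]]
0 417 -2.7
12 453 -2.6
24 490 -2.4
36 529 -2.3
48 571 -2.3
60 630 -2.2
72 685 -2.1
84 717 -2.0
96 823 -1.9
108 907 -1.9
120 0 
((-0.6159210205078125, -66.34693145751953), (93.01557922363281, 60.619712829589844), 89.62229919433594) 112.79342761582764
[-0.0011, 0.0005, 0.0026, -0.2, -0.0, 0.0, -1] 
[-0.0011, 0.0005, 0.0026, -0.2, -0.0, 0.0, -1] 
[-0.0012, 0.0005, 0.0026, -0.2, -0.0, 0.1, -1] 
[0.02, -0.0, 0.0, 0.0, -0.0, -0.0, -1] 
[0.02, -0.0, 0.0, 0.0, -0.0, -0.0, -1] 
[0.02, -0.0, 0.0, 0.0, -0.0, -0.0, -1] 
[0.02, -0.0, 0.0, 0.0, -0.0, -0.0, -1] 
[0.02, -0.0, 0.0, 0.0, -0.0, -0.0, -1] 
[0.02, -0.0, 0.0, 0.0, -0.0, -0.0, -1] 
[0.02, -0.0, 0.0, 0.0, -0.0, -0.0, -1] 
[0.02, -0.0001, 0.0001, 0.0, -0.0, -0.0, -1] 
end [ 0.486 -0.239  0.07 ]
```

View pics/w9.png

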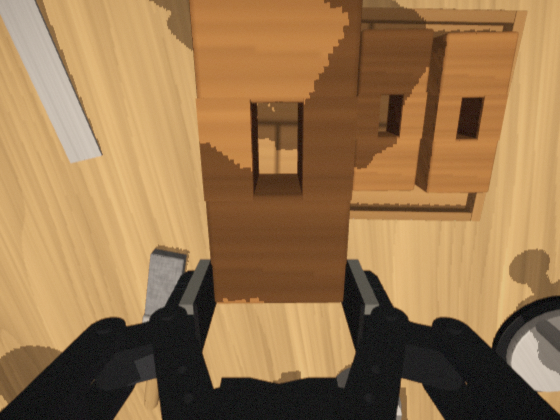

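View pics/t9.png

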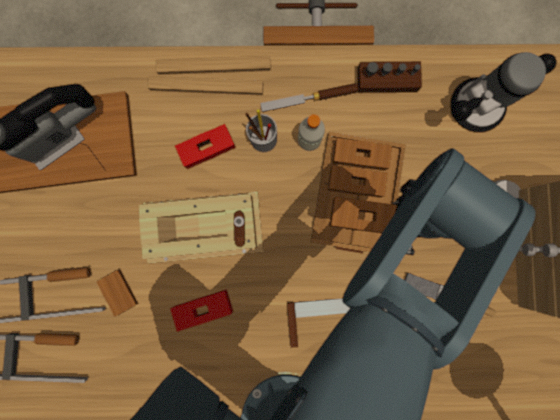

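Run:
```python
from h import *
from bench import ctrl,camera
p,r=now();c=camera("wrist")
T=np.eye(4);T[:3,:3]=r.as_matrix();T[:3,3]=p;T=T@c["hand_eye"]
for u,v in [(251,100),(303,100),(303,195),(254,195)]: print(r.inv().apply(at_z(c,u,v,p[2]+.0025,T)-p)*1000)
print(p)
# wall & finished_a position from this view, projected to TCP
for nm,(u,v),z in [("a_left_front",(357,190),.052),("tray wall front inner",(400,207),.026),]: print(nm,at_z(c,u,v,z,T))
```

```text
[ -2.43357737  -9.96810742 -79.84754907]
[ -2.45183132   9.1892997  -79.86129371]
[ -2.47882676  10.08280921 -43.18779018]
[ -2.45997671  -9.70616664 -43.16562032]
[ 0.48585093 -0.23049954  0.22672521]
a_left_front [ 0.55874567 -0.24963998  0.052     ]
tray wall front inner [ 0.6070624  -0.28403595  0.026     ]
```

>>> drive_tool(increments=[[0,0.0015,0.005,-0.3,0,0,-1],[0.015,0.0005,0.005,-0.3,0,0,-1],[0.025,0,0,0,0,0,-1],[0.03,0,0,0,0,0,-1],[0.03,0,0,0,0,0,-1],[0.03,0,0,0,0,0,-1],[0.02,0,0,0,0,0,-1],[0.008,0,0,0,0,0,-1],[0,0,0,0,0,0,-1],[0,0,0,0,0,0,-1]])

```text
time_s: 17.52
eef_pos: [0.4872, -0.2415, 0.07]
eef_rot: [0.462, 0.535, 0.461, -0.535]
wrist_force: [0.5, 0.0, -2.6]
opening: 0.683
```

Run:
```python
from h import *
from bench import ctrl,camera
o=ctrl.get_obs();print(o["eef_pos"],o["wrist_force"],rot(o["eef_rot"]).as_matrix().round(3).tolist())
c=camera("side");cv2.imwrite("pics/s10.png",cv2.resize(c["img"][200:350,200:400,::-1],None,fx=3.5,fy=3.5,interpolation=cv2.INTER_CUBIC))
```

```text
[ 0.48721741 -0.24152467  0.06996078] [ 0.47885411  0.01639624 -2.58820629] [[0.001, 0.989, -0.146], [-0.001, -0.146, -0.989], [-1.0, 0.001, 0.001]]
```

View pics/s10.png

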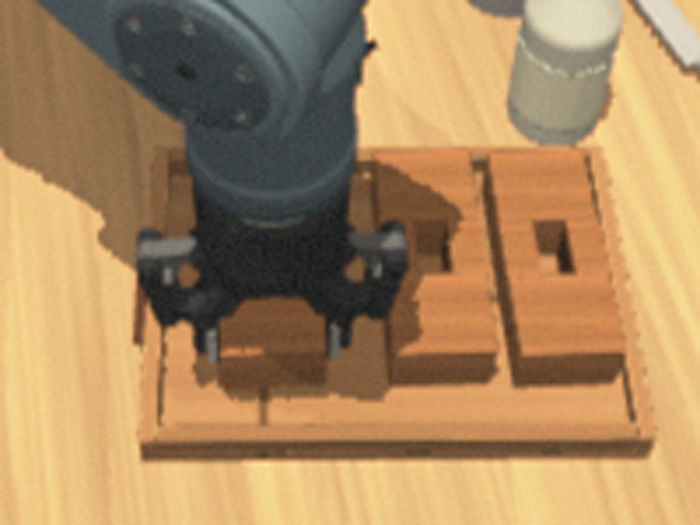

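The head is parallel to and clear of finished_a, over the free floor. I'll lower it slowly.

>>> drive_tool(increments=[[0.008,0,0,0,0,0,-1],[0.006,0,0,0,0,0,-1],[0.003,0,0,0,0,0,-1],[0,0,0,0,0,0,-1]])

```text
time_s: 18.08
eef_pos: [0.4863, -0.2409, 0.0516]
eef_rot: [-0.461, -0.535, -0.462, 0.535]
wrist_force: [-0.2, -0.1, -3.2]
opening: 0.683
```

>>> drive_tool(increments=[[0.0015,0,0,0,0,0,-1],[0.001,0,0,0,0,0,-1]])

```text
time_s: 18.32
eef_pos: [0.4867, -0.2411, 0.0497]
eef_rot: [0.462, 0.535, 0.462, -0.535]
wrist_force: [-0.1, 0.3, -3.1]
opening: 0.681
```

>>> drive_tool(increments=[[0.001,0,0,0,0,0,-1],[0,0,0,0,0,0,-1]])

```text
time_s: 18.58
eef_pos: [0.4867, -0.2411, 0.0487]
eef_rot: [0.462, 0.535, 0.462, -0.535]
wrist_force: [-0.2, -0.4, -1.6]
opening: 0.682
```

Contact is beginning (-3.1 → -1.6 N).

>>> drive_tool(increments=[[0.0005,0,0,0,0,0,-1],[0,0,0,0,0,0,-1]])

```text
time_s: 18.82
eef_pos: [0.4867, -0.2412, 0.0485]
eef_rot: [0.462, 0.535, 0.462, -0.535]
wrist_force: [-2.3, 0.3, 3.9]
opening: 0.68
```

>>> drive_tool(increments=[[0.0005,0,0,0,0,0,-1],[0,0,0,0,0,0,-1]])

```text
time_s: 19.08
eef_pos: [0.4868, -0.2412, 0.0485]
eef_rot: [-0.462, -0.535, -0.462, 0.535]
wrist_force: [-2.8, 1.7, 7.2]
opening: 0.684
```

>>> drive_tool(increments=[[0,0,0,0,0,0,0.4],[0,0,0,0,0,0,0.5],[0,0,0,0,0,0,0.6],[0,0,0,0,0,0,0.6],[-0.01,0,0,0,0,0,0.6],[-0.03,0,0,0,0,0,0.6],[-0.04,0,0,0,0,0,0.6],[-0.05,0,0,0,0,0,0.6],[-0.05,0,0.02,0,0,0,0.6],[0,0,0,0,0,0,0.6]])

```text
time_s: 20.32
eef_pos: [0.4859, -0.2638, 0.2336]
eef_rot: [0.465, 0.536, 0.458, -0.535]
wrist_force: [-0.4, -0.4, -0.6]
opening: 0.799
```

Run:
```python
from h import *
from bench import ctrl,camera
o=ctrl.get_obs();print(o["time_s"],o["eef_pos"],o["wrist_force"],o["opening"])
c=camera("side");cv2.imwrite("pics/s11.png",c["img"][:,:,::-1])
p,r=now();w=camera("wrist");cv2.imwrite("pics/w11.png",w["img"][:,:,::-1])
T=np.eye(4);T[:3,:3]=r.as_matrix();T[:3,3]=p;T=T@w["hand_eye"];P=pts(w,T)
m_=((P[...,2]>.045)&(P[...,2]<.06)).astype(np.uint8);n,l,st,_=cv2.connectedComponentsWithStats(m_)
for k in range(1,n):
    if st[k,4]>1500:
        q=P[l==k];A=np.c_[q[:,:2],np.ones(len(q))];s=np.linalg.lstsq(A,q[:,2],rcond=None)[0];print(st[k],cv2.minAreaRect((q[:,:2]*1000).astype(np.float32)),np.median(q[:,2]),np.degrees(s[:2]))
```

```text
20.325 [ 0.48589528 -0.2637789   0.23361   ] [-0.43228152 -0.43674784 -0.6358673 ] 0.7990863444783941
[  239     0    73   168 10454] ((495.3668212890625, -180.34698486328125), (140.49014282226562, 60.0861701965332), 82.19280242919922) 0.05121097967466298 [-0.03245883  0.08642389]
[  347     0    85   160 10146] ((592.8588256835938, -190.8451385498047), (132.86521911621094, 60.689430236816406), 81.22972106933594) 0.05116098907279104 [0.32006149 0.05496063]
[  421     0    97   163 10649] ((662.75830078125, -202.6675567626953), (135.60667419433594, 61.64580535888672), 81.58097076416016) 0.0511337120833773 [0.59589164 0.01962273]
```

View pics/s11.png

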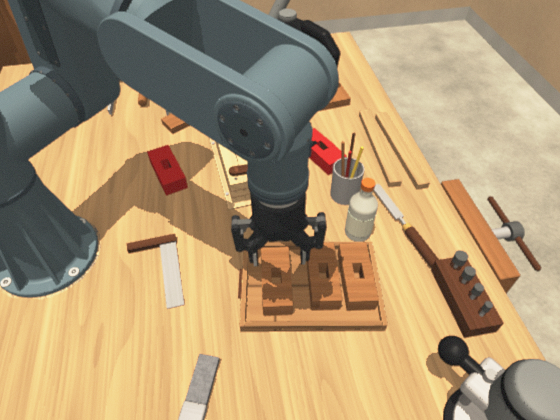

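View pics/w11.png

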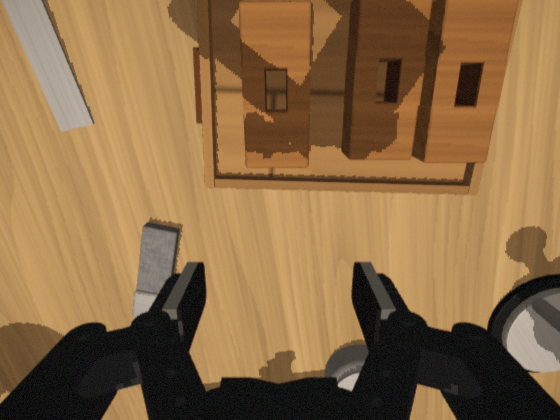

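The side view shows the head at (276,280) beside the finished heads at (323,276) and (358,276), with the bottle and jar upright. In the wrist view the head lies flat inside the tray, touching nothing else, and the gripper is clear.

```bash
python3 -c "
from bench import hand_in;print(hand_in())"
```

```text
the job is handed in; nothing more can be done
None
```

The mallet head is out of the jig and lying flat in the free part of the tray; I handed the job in at about 20.4 s.

**What I did:**
- I swung the turn button to about 90°.
- I pressed the head's +y end down, following it as it tipped. It went to 20° and stayed there when let go.
- I gripped the raised end square to the tilt, lifted it out and lowered it until it touched the tray floor (about 7 N), then opened the gripper and backed off.

**Last checks:**
- **Position:** the head is centred at (0.495, -0.180), about 2 mm from my estimate of the free-space middle. It is level to 0.1° and parallel to the finished heads.
- **Finished heads:** they measure within 1 mm of their start in x. In y, finished_a reads 3 mm off and finished_b 1 mm off, because the picture cut off their far ends; nothing touched them.
- **Other objects:** the glue bottle and pencil jar are upright, and the red look-alikes were left alone.
- **Force:** the highest wrist reading I saw was 16 N, taken at the end of each move.

No check failed. One measurement disagreed: the distance from grip to head centre came out as 58 mm by calculation and 61.5 mm by camera, so I used 60.

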